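Let a customer smell the lavender jar

ROBOT

A 7-joint arm with a two-finger parallel gripper is mounted at the origin on the work surface. World frame = base frame: x ahead of the robot, y to its left, z up, the work surface at z = 0. Lengths are in mm, angles in rad, forces in N, time in s.
With the tool pointing down it reaches from about 400 to 875 mm from the base axis. Payload 4.4 kg.
Tool frame: the origin (TCP) lies at the very end of the fingers, on their centre line; the grasp point (between the pads) lies behind it (ctrl.hold_point_z is the z of the grasp point in the tool frame, in mm); z points along the fingers, y is the direction in which the jaws open and shut (so a half turn about z gives the same grasp; the last joint's range is limited). The gripper opens to 85 mm and grips with 20 to 120 N. Pads are 22 mm wide; open, the fingers measure 114 mm over their backs; the gripper's body (76 mm by 85 mm) begins 54 mm behind the grasp point. The pads swing forward as they close: fully open they stand 13 mm farther back than shut.
Start: joints at [1.11, 0.628, 0.038, 1.517, -0.027, 0.996, -0.02], TCP at [250.033, -600.001, 231.313] pointing down, gripper open.
Joint ranges: [-3.06, 3.06], [-0.37, 2.12], [-1.25, 1.32], [0.18, 2.47], [-1.1, 4.24], [0.23, 1.98], [-2.94, 2.94]. Speed limits (rad/s): [2.57, 2.57, 3.14, 3.14, 3.14, 3.14, 3.14].

INTERFACE

Orientations are given as [roll, pitch, yaw] about the fixed x, y, z axes, in that order (R = Rz(yaw) Ry(pitch) Rx(roll)).
In Python, from cell import ctrl, vision gives the robot as it stands.
- The arm moves only by the shell command python3 -m crank 'ROWS' [OPENING]. ROWS is JSON, a list of rows, each an object of numbers: "x", "y", "z": the shift along the tool's x, y, z in cm; "spin": the turn about the tool's z in rad. A call has 1 to 5 rows; each row shifts and turns the commanded pose from where the row before left it, along the tool's axes as they then stand; what a row does not reach is not made up. A row lasts 1/10 s, in which the tool goes at most 50 mm and 8.59 degrees, less where a joint would pass 70% of its speed; a pose out of reach is approached as far as the arm can. A call is refused whole if a number of a shift passes 5 or a number of a turn 0.15, either way. A call with a gripper value outside its range is refused whole. OPENING is the opening in per cent of the stroke, from 0 (shut) to 100 (fully open), set as the call begins (- or left out, the last holds). The fingers move at their own pace and stop on an object; the grip force is fixed at half the most. Time passes only in rows, so rows that do not move let the fingers close. It gives the time, the measured TCP pose, the force and the opening at its end, in the units of the state.
- ctrl.read_state(): the state, without advancing time (a new reading comes with each control period).
- vision.get_image(name): name is "scene" or "side" or "wrist"; returns the picture (384x512x3 uint8, blue, green, red); there is no depth.
- vision.calibration(name): a dict with "vfov" (degrees; the focal length in pixels is half the picture's height over the tangent of half this angle, whatever the lens; pixels are square), "cx", "cy" (the principal point, pixels), "eye" and "rotation" of the camera in the world. Camera axes: x right, y up, looking along -z (the intrinsics and any distortion apply to the point x, -y, -z); pixel columns grow to the right and rows downward; lengths in mm; the calibration is good to about 2 mm. The wrist camera is an equidistant fisheye: a pixel r from the principal point sees the ray r / f radians off the axis. A picture is of the moment at which its call begins: read the wrist's pose just before it. calibration takes no time and is no camera call; for the wrist camera it gives the pose at the moment of the call.
- ctrl.finish_job(): hands the job in, once; it reports no verdict.
Trained networks look in the newest picture that a camera, given by its name, has taken for a name from the list of things; names that differ only in an ending like _2 or _b are one class to them, and where a whole thing is asked for, a point or a joint stands for the part that bears it (a point fixed in the world has none). Each returns a list of dicts, best first, with "score" (0 to 1); they miss things now and then, are a little off and sometimes report something else, mostly with a low value. They report only what shows in the picture. A call takes as long as a camera call. They do not tell look-alikes from the thing itself.
- vision.boxes_of(name, camera): "extent" ([left, top, right, bottom] in pixels, round what is visible of it).
- vision.regions_of(name, camera): "mask" (384x512 bool, what is visible of it) and "extent" ([left, top, right, bottom] in pixels, round what is visible of it).
- vision.place_of(name, camera): "point" ([column, row] in pixels: a listed point, or the origin of a listed thing).
The state is a dict: "clock": time; "qpos": joint angles; "qd": joint speeds; "tau": joint torques, N m; "eef_pos": TCP position; "tool_rot": TCP orientation; "force": force on the tool from outside, world axes, zero at the start; "torque": the same for the moment, N m; "width": finger opening in mm.
Only numpy, scipy, OpenCV 4.12 (cv2) and the standard library are available. Lean on these libraries where they do the work, as an engineer would, in place of code of your own. Each camera call takes 0.05 s, during which the arm holds its last target.

TASK

The purple sample tin on the cork coaster has lost its scent, so drop it into the wire basket with the other used one. Then let the customer smell the jar of purple wax tablets instead: ease its stuck lid straight up until the seal lets go, without snatching it away or picking up the jar, and finish while still holding the lid level over the mouth of the jar, with the lid about three centimetres above the rim. Leave the jars and everything else on the counter where they stand.

Things in the scene. Friction and masses are not known exactly. Their poses are not given: they have to be found in the camera images.
- sample_tin: the used sample: a round aluminium tin filled with purple wax, 56 mm across, 38 mm tall, 110 g, standing on the cork coaster (100 mm across, 5 mm thick). Origin at the centre of its underside, z up.
- basket: loose wire basket for used samples, open on top: 160 mm along its x, 240 mm along its y, 85 mm tall, wires 4 mm thick, 600 g. Origin at the centre of its underside on the counter; its inner floor is 6 mm above it. A used tin with cream wax (same size) already stands in it, in the half towards the basket's +y; the half towards its -y is empty.
- used_tin: the tin with cream wax that already lies in the basket, 56 mm across, 38 mm tall; origin at the centre of its underside.
- lavender_jar: clear glass jar filled with purple wax tablets, 132 mm across, rim 140 mm above its underside, 2.3 kg, loose on the counter. Origin at the centre of its underside, z up. The three jars stand in a row behind basket and tin, in any order.
- lavender_jar_lid: bamboo lid of the lavender jar: disc 136 mm across, 14 mm thick, with a silicone plug 13 mm deep below it in the mouth, 240 g. Origin at the centre of the disc's underside, 140 mm above the jar's origin when shut; z up. Pulled straight up, the seal resists more and more over the first 3 mm, to a peak of 12 to 18 N with the weight, then lets go with a small jump; 8 mm up only the weight is left.
- lavender_jar_knob (a point): grip point of the lavender lid's purple knob, on the lid's axis, 42 mm above the lid's underside. The knob is an upright cylinder 38 mm across from 28 to 54 mm above the lid's underside, on a neck 22 mm across; the lid's top is at 14 mm.
- sage_jar: same kind of jar with green tablets and a green knob, shut: jar and lid are one piece here, 195 mm tall, 2.5 kg. Not to be touched; origin at the centre of its underside.
- rose_jar: same kind of jar with pink tablets and a pink knob, shut: jar and lid are one piece here, 195 mm tall, 2.5 kg. Not to be touched; origin at the centre of its underside.
- balm_tin: bystander: closed aluminium balm tin, 54 mm across, 32 mm tall, between the coaster and the basket; origin at the centre of its underside.
- ribbon_spool: bystander: spool of purple ribbon lying flat on the right of the counter, 90 mm across, 28 mm tall; origin at the centre of its underside.
- boxed_candle: bystander: kraft box 80 x 80 mm, 95 mm tall, on the left of the counter; origin at the centre of its underside.
Things that resemble listed ones, but are neither listed nor needed, are in the scene too. Of the things that look like the lavender_jar_lid, the largest one is meant.

How it is judged (in metres and radians):
On the way, in this order (a step that is already met when the one before it is completed fails the run):
1. the purple sample tin lies in the wire basket, let go, with the lavender lid still shut (x of sample_tin in the frame of basket between -0.08 and 0.08 m and y of sample_tin in the frame of basket between -0.12 and 0.12 m and height (world z) of sample_tin below 0.075 m and linear speed of sample_tin below 0.05 m/s and contact force between the fingers and sample_tin below 0.1 N and z of lavender_jar_lid in the frame of lavender_jar below 0.144 m), for 0.2 s.
2. the lavender lid has broken free of its seal in the gripper (z of lavender_jar_lid in the frame of lavender_jar above 0.15 m and contact force between the fingers and lavender_jar_lid above 1 N and height (world z) of lavender_jar below 0.006 m), for 0.2 s.
At the end, for the whole second after the job is handed in: The gripper holds the lavender lid level (0.2 rad), within 20 mm of the jar axis, 20 to 42 mm above the rim, clear of the jar, which stands upright; purple and cream tins lie in the upright basket; jars and bystanders moved under 30 mm, basket under 50 mm (z of lavender_jar_lid in the frame of lavender_jar between 0.16 and 0.182 m and horizontal distance between lavender_jar_lid and lavender_jar below 0.02 m and angle between lavender_jar_lid's own z axis and vertical below 0.2 rad and linear speed of each of lavender_jar_lid, sample_tin below 0.03 m/s and contact force between the fingers and lavender_jar_lid above 1 N and contact force between lavender_jar_lid and lavender_jar below 0.2 N and height (world z) of lavender_jar below 0.004 m and angle between lavender_jar's own z axis and vertical below 0.05 rad and x of sample_tin in the frame of basket between -0.08 and 0.08 m and y of sample_tin in the frame of basket between -0.12 and 0.12 m and height (world z) of each of sample_tin, used_tin below 0.075 m and horizontal distance between used_tin and basket below 0.13 m and angle between basket's own z axis and vertical below 0.1 rad and distance of each of lavender_jar, sage_jar, rose_jar, balm_tin, ribbon_spool, boxed_candle from where it was at the start of the episode below 0.03 m and distance of basket from where it was at the start of the episode below 0.05 m); the arm keeps its last pose, push and grip.
It fails at once if the lavender lid is snatched away (its underside more than 70 mm above the jar's rim) (z of lavender_jar_lid in the frame of lavender_jar above 0.21 m).
It fails at once if the lavender jar is picked up off the counter or tipped (height (world z) of lavender_jar above 0.015 m or angle between lavender_jar's own z axis and vertical above 0.15 rad).
It fails at once if another jar is tipped or picked up (angle between any of sage_jar, rose_jar's own z axis and vertical above 0.3 rad or height (world z) of any of sage_jar, rose_jar above 0.02 m).
It fails at once if a bystander is knocked away (distance of any of balm_tin, ribbon_spool, boxed_candle, sage_jar, rose_jar from where it was at the start of the episode above 0.05 m).
It also fails if it takes over 58 s, if anything falls off the work surface, if the arm or the gripper's body presses on something with over 40 N, if the wrist force passes 120 N, or if a joint passes its speed limit or range.

## Working session

There is one attempt and no reset: what is moved stays moved. The work goes in short steps, Python scripts to look and compute and a shell command to move; the robot and the scene stay as the last step left them, time stands still between calls to the robot, and variables do not carry over. Pictures are saved under pics/ and viewed, and the job is handed in when it is done.

```bash
ls; mkdir -p pics; python3 - <<'E'
from cell import ctrl, vision
import cv2
s=ctrl.read_state(); print(s, ctrl.hold_point_z)
for n in ("scene","side","wrist"):
    im=vision.get_image(n); cv2.imwrite(f"pics/{n}0.png",im)
    print(n,vision.calibration(n))
E
```

```text
pics
{'clock': 0.0, 'qpos': array([ 1.11018699,  0.62933734,  0.03842531,  1.51837441, -0.02696447,
        0.99630558, -0.02002573]), 'qd': array([-0.0005308 ,  0.00037178,  0.00028726, -0.00157344,  0.00021972,
       -0.00061292,  0.00080581]), 'tau': array([-6.18084050e-04, -5.63410306e+01,  1.22592453e+00, -1.93448013e+01,
        1.08004760e-02,  1.04398438e-02, -4.11979784e-06]), 'eef_pos': array([ 249.79431322, -599.40258907,  230.39244941]), 'tool_rot': array([-3.13968609e+00,  4.49959711e-05,  3.94816294e-01]), 'force': array([-0.56989338,  0.50424672,  0.23715919]), 'torque': array([-0.00327051, -0.0334234 ,  0.00725339]), 'width': 85.40728840568418} -18.700000000000003
scene {'vfov': 49.87161488307446, 'cx': 250.97771309994368, 'cy': 188.3906405660642, 'eye': array([1535.71884085,  114.99845749,  939.27878489]), 'rotation': array([ 0.86256176, -0.00999952,  1.68326078])}
side {'vfov': 53.86146007262374, 'cx': 251.27379753946332, 'cy': 189.1070685075382, 'eye': array([410.29622894, 800.27157899, 933.00084658]), 'rotation': array([ 0.80153108, -0.01143508, -2.93043912])}
wrist {'vfov': 65.70646984690485, 'cx': 260.5689362851727, 'cy': 189.23627398208566, 'eye': array([ 315.39088808, -571.60267313,  374.51306012]), 'rotation': array([-2.83956548e-01,  1.12174978e-03, -1.17585185e+00])}
```

View pics/scene0.png

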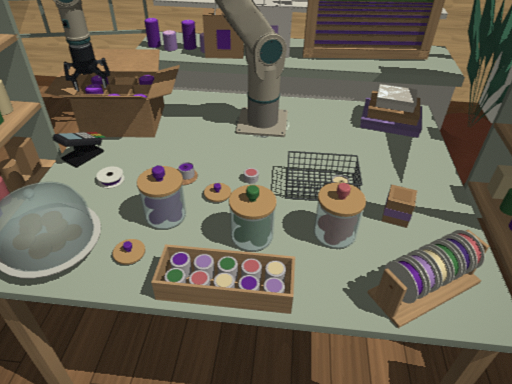

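View pics/side0.png

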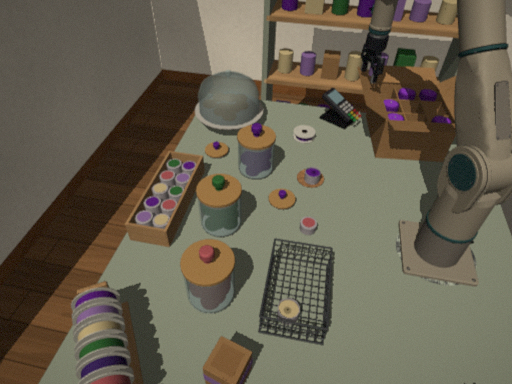

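View pics/wrist0.png

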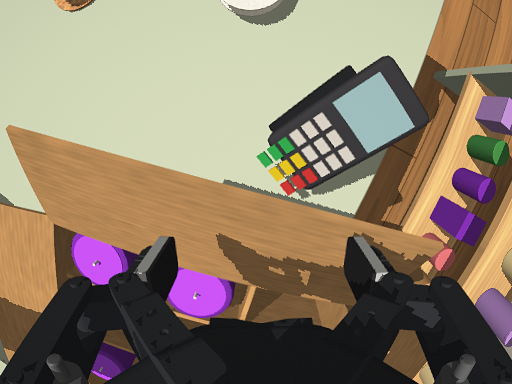

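```bash
cat > h.py <<'E'
import numpy as np, cv2
from scipy.spatial.transform import Rotation as R
from scipy.optimize import least_squares
from cell import ctrl, vision
def ray(c,p,fish=False):
    f=192/np.tan(np.radians(c["vfov"]/2))
    u=(p[0]-c["cx"])/f; v=(p[1]-c["cy"])/f
    if fish:
        r=np.hypot(u,v); k=np.sin(r)/max(r,1e-9); d=np.array([u*k,-v*k,-np.cos(r)])
    else: d=np.array([u,-v,-1.])
    d=R.from_euler("xyz",c["rotation"]).apply(d); return np.array(c["eye"]),d/np.linalg.norm(d)
def proj(c,X,fish=False):
    f=192/np.tan(np.radians(c["vfov"]/2))
    d=R.from_euler("xyz",c["rotation"]).inv().apply(np.asarray(X,float)-c["eye"])
    x,y,z=d[...,0],-d[...,1],-d[...,2]
    if fish:
        h=np.hypot(x,y); th=np.arctan2(h,z); k=f*th/np.maximum(h,1e-9); return np.stack([c["cx"]+x*k,c["cy"]+y*k],-1)
    return np.stack([c["cx"]+f*x/z,c["cy"]+f*y/z],-1)
def onz(r,z):
    o,d=r; return o+d*(z-o[2])/d[2]
def tri(rs):
    A=sum(np.eye(3)-np.outer(d,d) for o,d in rs); b=sum((np.eye(3)-np.outer(d,d))@o for o,d in rs)
    X=np.linalg.solve(A,b); e=max(np.linalg.norm((np.eye(3)-np.outer(d,d))@(X-o)) for o,d in rs); return X,e
E
python3 - <<'E'
from h import *
np.set_printoptions(precision=1,suppress=True)
cs={n:vision.calibration(n) for n in("scene","side")}
for n in cs: vision.get_image(n)
for t in "sample_tin basket used_tin lavender_jar lavender_jar_lid lavender_jar_knob sage_jar rose_jar balm_tin".split():
    P={n:[d for d in vision.place_of(t,n) if d["score"]>.2][:4] for n in cs}
    for n in cs: print(t,n,[(np.array(d["point"]).round(),round(d["score"],2)) for d in P[n]])
    for a in P["scene"]:
        for b in P["side"]:
            X,e=tri([ray(cs["scene"],a["point"]),ray(cs["side"],b["point"])])
            if e<20: print("   ",X,round(e,1))
print(ctrl.read_state()["clock"])
E
```

```text
sample_tin scene [(array([188., 174.]), 0.7)]
sample_tin side [(array([314., 176.]), 0.55)]
    [ 393.5 -239.3   10.8] 8.6
basket scene [(array([319., 185.]), 0.84)]
basket side [(array([297., 292.]), 0.92)]
    [394.5 234.    1.6] 5.1
used_tin scene [(array([339., 192.]), 0.65)]
used_tin side [(array([288., 313.]), 0.59)]
    [411.  303.2  -4.9] 8.3
lavender_jar scene [(array([166., 215.]), 0.61), (array([250., 234.]), 0.26)]
lavender_jar side [(array([254., 169.]), 0.64)]
    [ 612.5 -256.    -2. ] 2.2
lavender_jar_lid scene [(array([216., 194.]), 0.82), (array([128., 252.]), 0.79), (array([162., 181.]), 0.78), (array([337., 186.]), 0.33)]
lavender_jar_lid side [(array([282., 197.]), 0.86), (array([214., 147.]), 0.79), (array([255., 139.]), 0.57)]
    [ 492.  -117.4    4.4] 4.3
    [714.1 -72.5 211.7] 11.6
    [ 516.  -472.4 -333.4] 10.4
    [ 791.8 -318.1   22.6] 2.9
    [ 610.9 -249.3  143.1] 2.2
lavender_jar_knob scene [(array([129., 244.]), 0.85), (array([213., 185.]), 0.62), (array([157., 170.]), 0.55)]
lavender_jar_knob side [(array([282., 197.]), 0.86), (array([212., 140.]), 0.7), (array([255., 128.]), 0.57)]
    [ 792.3 -309.5   59.3] 2.4
    [ 484.9 -119.3   24.3] 10.4
    [714.6 -76.1 238.2] 6.0
    [ 612.5 -257.8  184. ] 2.9
sage_jar scene [(array([250., 236.]), 0.61)]
sage_jar side [(array([221., 223.]), 0.63)]
    [665.8  24.6  -6.1] 0.6
rose_jar scene [(array([334., 231.]), 0.85), (array([338., 190.]), 0.21)]
rose_jar side [(array([212., 293.]), 0.79), (array([314., 178.]), 0.67)]
    [621.2 282.6   1.8] 1.6
balm_tin scene [(array([250., 177.]), 0.73)]
balm_tin side [(array([305., 226.]), 0.65)]
    [395.3  -8.8   8. ] 1.5
1.15
```

```bash
python3 - <<'E'
import cv2,numpy as np
a=cv2.imread("pics/scene0.png")[140:270,90:370]; b=cv2.imread("pics/side0.png")[110:240,180:340]
cv2.imwrite("pics/cropA.png",cv2.resize(a,None,fx=2.8,fy=2.8,interpolation=2)); cv2.imwrite("pics/cropB.png",cv2.resize(b,None,fx=4,fy=4,interpolation=2))
E
```

```text
(no output)
```

View pics/cropA.png

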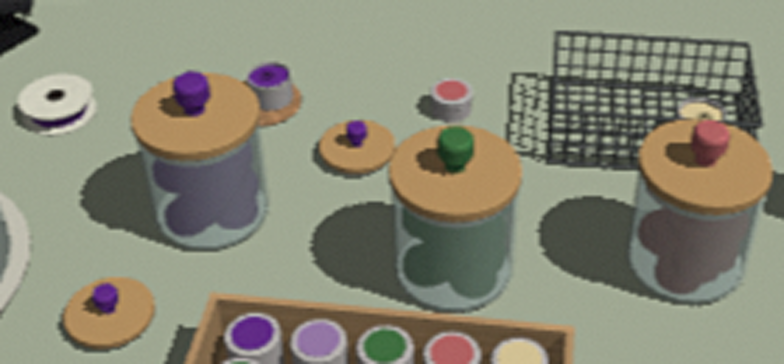

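View pics/cropB.png

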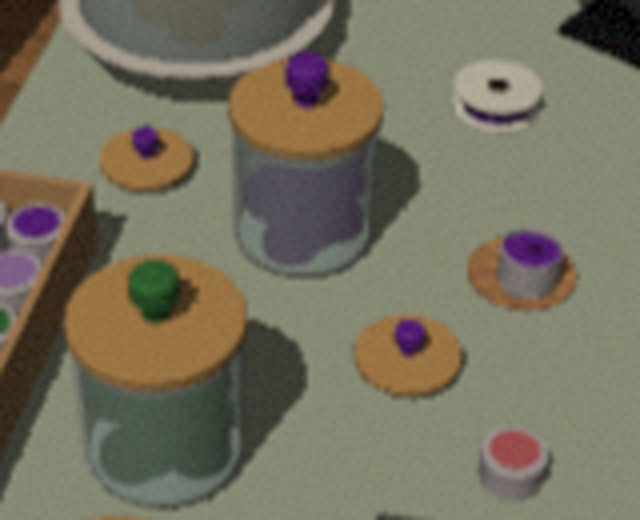

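Lid candidates: the two small lids lying loose (scene 217,190 and 128,250) and the one on the purple jar (scene 161,181). The jar's lid is clearly the largest and sits on the jar, so that's the one meant. The sample tin is the purple one on the coaster (scene 188,172). The pink tin at (250,175) is the balm tin. In both crops the purple tin is plainly on the coaster.

I'll move over the tin and measure again with the wrist camera.

```bash
python3 -m crank '[{"z":-2,"x":2,"y":-2},{"x":3.4,"y":-3.5},{"x":3.4,"y":-3.5},{"x":3.4,"y":-3.5},{"x":3.4,"y":-3.5}]'; python3 -m crank '[{"x":3.4,"y":-3.5},{"x":3.4,"y":-3.5},{"x":1,"y":-3},{},{}]'
python3 - <<'E'
from h import *
np.set_printoptions(precision=1,suppress=True)
s=ctrl.read_state();print(s["eef_pos"],s["tool_rot"],s["force"])
c=vision.calibration("wrist"); im=vision.get_image("wrist"); cv2.imwrite("pics/w1.png",im)
for t in ("sample_tin","lavender_jar_knob"):
  for d in vision.place_of(t,"wrist")[:2]: print(t,d, onz(ray(c,d["point"],True),5))
for d in vision.regions_of("sample_tin","wrist")[:2]: print(d["extent"],d["score"])
E
```

```text
[ 250.  -600.   231.3] [ 3.1 -0.   0.4] [ 0.3  0.3 -0.5]
[217.3, 0.0, 281.9, 20.2] 0.45invalid input at $[0]: expected keys x, y, z, spin
invalid input at $[0]: expected keys x, y, z, spin
```

View pics/w1.png

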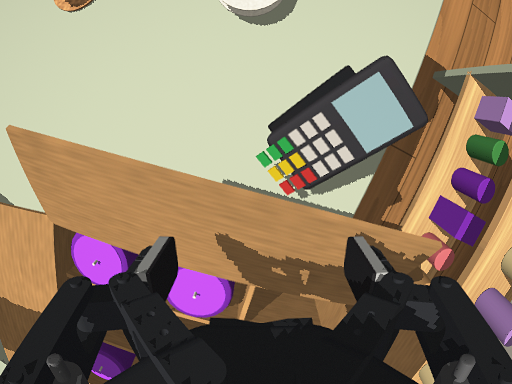

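Every row needs all four keys, so the arm hasn't moved; the wrist picture still shows the crate and card terminal. Sending it again in full.

```bash
python3 -m crank '[{"x":2,"y":-2,"z":-2,"spin":0},{"x":3,"y":-3.8,"z":0,"spin":0},{"x":3,"y":-3.8,"z":0,"spin":0},{"x":3,"y":-3.8,"z":0,"spin":0},{"x":3,"y":-3.8,"z":0,"spin":0}]'; python3 -m crank '[{"x":3,"y":-3.8,"z":0,"spin":0},{"x":3,"y":-3.8,"z":0,"spin":0},{"x":1,"y":-3,"z":0,"spin":0},{"x":0,"y":0,"z":0,"spin":0},{"x":0,"y":0,"z":0,"spin":0}]'
cat > w.py <<'E'
import sys
from h import *
np.set_printoptions(precision=1,suppress=True)
s=ctrl.read_state();print(s["clock"],s["eef_pos"],s["tool_rot"].round(3),s["force"],s["width"])
c=vision.calibration("wrist"); im=vision.get_image("wrist"); cv2.imwrite(f"pics/{sys.argv[1]}.png",im)
for a in sys.argv[2:]:
  t,z=a.split(":")
  for d in vision.place_of(t,"wrist")[:3]: print(t,d["point"],round(d["score"],2), onz(ray(c,d["point"],True),float(z)), "ray",*ray(c,d["point"],True)[1].round(4))
E
python3 w.py w2 sample_tin:5
```

```text
clock: 1.85
eef_pos: [313.5, -385.6, 251.5]
tool_rot: [3.141, -0.0, 0.395]
force: [1.6, 0.6, 0.5]
width: 85.4
clock: 2.35
eef_pos: [337.3, -262.7, 251.7]
tool_rot: [3.14, -0.0, 0.396]
force: [0.1, -0.6, 0.1]
width: 85.4
2.35 [ 337.3 -262.7  251.7] [ 3.1 -0.   0.4] [ 0.1 -0.6  0.1] 85.44772193416573
sample_tin [257.7, 107.3] 0.7 [ 398.6 -232.7    5. ] ray -0.0103 0.0042 -0.9999
```

View pics/w2.png

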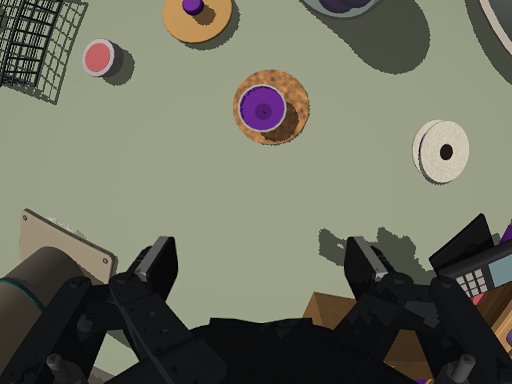

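The wrist picture shows the tin's rim centred near (263,108) on the cork coaster (271,108), with the small loose lid at (198,10). I'll fit the rim from here and from a second position.

```bash
cat > tin.py <<'E'
import sys
from h import *
np.set_printoptions(precision=1,suppress=True)
c=vision.calibration("wrist"); im=vision.get_image("wrist"); cv2.imwrite(f"pics/{sys.argv[1]}.png",im)
cx,cy=float(sys.argv[2]),float(sys.argv[3])
hsv=cv2.cvtColor(im,cv2.COLOR_BGR2HSV); m=cv2.inRange(hsv,(125,90,40),(160,255,255))
n,l,st,ce=cv2.connectedComponentsWithStats(m)
for i in range(1,n):
  if st[i][4]>200 and np.hypot(*(ce[i]-(cx,cy)))<40:
    k=max(cv2.findContours((l==i).astype(np.uint8),0,2)[0],key=cv2.contourArea)
    e=cv2.fitEllipse(cv2.convexHull(k)); r=ray(c,e[0],True)
    print(e,c["eye"],onz(r,40),onz(r,5),r[1].round(4))
E
python3 tin.py w2b 263 108; python3 -m crank '[{"x":3,"y":-3,"z":0,"spin":0},{"x":3,"y":-3,"z":0,"spin":0},{"x":0,"y":0,"z":0,"spin":0},{"x":0,"y":0,"z":0,"spin":0}]'; python3 tin.py w3 370 150
```

```text
((260.30548095703125, 106.91400909423828), (43.390159606933594, 43.81890869140625), 86.5220947265625) [ 402.5 -235.8  395.5] [ 400.4 -237.    40. ] [ 400.2 -237.2    5. ] [-0. -0. -1.]
clock: 2.9
eef_pos: [369.6, -184.6, 251.3]
tool_rot: [3.141, 0.0, 0.395]
force: [0.3, -1.3, 0.4]
width: 85.3
```

```bash
python3 -c "
import cv2;a=cv2.imread('pics/w3.png');cv2.imwrite('pics/w3c.png',a)"
```

```text
(no output)
```

View pics/w3.png

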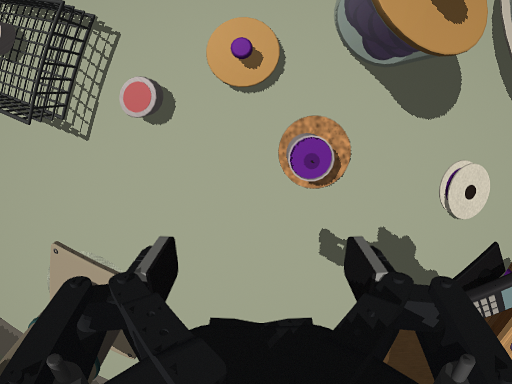

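```bash
python3 - <<'E'
import sys
sys.argv=["",'w3d',"311","157"]
from h import *
s=ctrl.read_state();print(s["eef_pos"])
exec(open("tin.py").read())
X,e=tri([(np.array([402.5,-235.8,395.5]),(np.array([400.4,-237,40])-[402.5,-235.8,395.5])/355.5),r]);print(X,e)
s=ctrl.read_state();print(s["eef_pos"],s["clock"])
E
```

```text
[ 369.17872478 -185.42290564  251.24804813]
((309.8896179199219, 156.65219116210938), (40.59588623046875, 42.24362564086914), 46.2739372253418) [ 434.7 -157.3  395.1] [ 400.3 -237.1   40. ] [ 396.9 -245.     5. ] [-0.1 -0.2 -1. ]
[ 400.4 -237.1   39.9] 0.07149931120165032
[ 368.9 -185.8  251.2] 3.0
```

Two wrist views put the tin's wax top at (400, −237, 40), which agrees with the stated 43 mm rim. Moving over it and going down.

```bash
python3 -m crank '[{"x":0.9,"y":3,"z":1,"spin":0},{"x":0,"y":3,"z":3,"spin":0},{"x":0,"y":0,"z":5,"spin":0},{"x":0,"y":0,"z":5,"spin":0},{"x":0,"y":0,"z":3,"spin":0}]'; python3 -m crank '[{"x":0,"y":0,"z":1.4,"spin":0},{"x":0,"y":0,"z":0,"spin":0},{"x":0,"y":0,"z":0,"spin":0}]';python3 w.py w4 sample_tin:5
```

```text
clock: 3.5
eef_pos: [398.4, -237.5, 78.3]
tool_rot: [-3.14, 0.003, 0.391]
force: [-0.0, 0.2, -1.2]
width: 85.3
clock: 3.8
eef_pos: [400.3, -237.4, 67.4]
tool_rot: [3.141, 0.0, 0.393]
force: [-0.6, 0.4, 0.2]
width: 85.0
3.8 [ 400.3 -237.4   67.4] [3.1 0.  0.4] [-0.6  0.4  0.2] 85.02944256883222
sample_tin [261.7, 204.8] 0.66 [ 399.5 -237.9    5. ] ray -0.3036 -0.1306 -0.9438
```

View pics/w4.png

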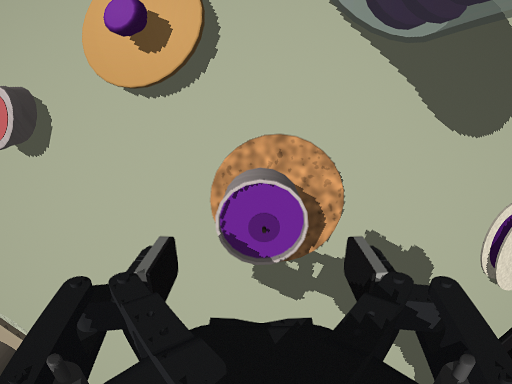

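The tin's rim (262,222) is centred between the pads (about 160 and 365), and the small lid and balm tin are clear. Going down the last 56 mm and closing.

```bash
python3 -m crank '[{"x":0,"y":0,"z":2.5,"spin":0},{"x":0,"y":0,"z":2,"spin":0},{"x":0,"y":0,"z":1.1,"spin":0},{"x":0,"y":0,"z":0,"spin":0},{"x":0,"y":0,"z":0,"spin":0}]'; python3 -m crank '[{"x":0,"y":0,"z":0,"spin":0},{"x":0,"y":0,"z":0,"spin":0},{"x":0,"y":0,"z":0,"spin":0},{"x":0,"y":0,"z":0,"spin":0},{"x":0,"y":0,"z":0,"spin":0}]' 30;python3 -m crank '[{"x":0,"y":0,"z":0,"spin":0},{"x":0,"y":0,"z":0,"spin":0}]'
```

```text
clock: 4.4
eef_pos: [401.2, -237.0, 14.6]
tool_rot: [-3.141, 0.001, 0.394]
force: [0.0, 0.3, 0.6]
width: 85.6
clock: 4.9
eef_pos: [401.3, -236.7, 14.9]
tool_rot: [3.141, 0.001, 0.395]
force: [-1.0, 0.3, 10.0]
width: 54.2
clock: 5.1
eef_pos: [401.3, -236.7, 14.9]
tool_rot: [3.141, 0.001, 0.395]
force: [-0.6, 0.2, 9.1]
width: 54.5
```

```bash
python3 -m crank '[{"x":0,"y":0,"z":-1,"spin":0},{"x":0,"y":0,"z":-2,"spin":0},{"x":0,"y":0,"z":-4,"spin":0},{"x":0,"y":0,"z":-5,"spin":0},{"x":0,"y":0,"z":-5,"spin":0}]'; python3 -m crank '[{"x":2.2,"y":-3.5,"z":-2,"spin":0},{"x":1.8,"y":-4.4,"z":0,"spin":0},{"x":1.8,"y":-4.4,"z":0,"spin":0},{"x":1.8,"y":-4.4,"z":0,"spin":0},{"x":0,"y":0,"z":0,"spin":0}]' ;python3 w.py w5 sample_tin:5 basket:0
python3 - <<'E'
from h import *
vis=vision.get_image("side"); cv2.imwrite("pics/side1.png",vis[200:384,200:400]); cv2.imwrite("pics/side1.png",cv2.resize(vis[220:350,240:350],None,fx=4.5,fy=4.5,interpolation=2))
E
```

```text
clock: 5.6
eef_pos: [400.3, -235.7, 185.8]
tool_rot: [-3.139, 0.002, 0.396]
force: [1.4, -1.5, -1.1]
width: 54.3
clock: 6.1
eef_pos: [406.8, -46.2, 204.8]
tool_rot: [-3.138, -0.001, 0.407]
force: [0.3, -0.5, -0.5]
width: 54.1
6.1 [406.8 -46.2 204.8] [-3.1 -0.   0.4] [ 0.3 -0.5 -0.5] 54.100397656305475
sample_tin [258.7, 237.9] 0.77 [319.3 -79.8   5. ] ray -0.4006 -0.1628 -0.9017
basket [66.4, 91.3] 0.68 [400.8 237.    0. ] ray -0.1629 0.5819 -0.7968
```

View pics/w5.png

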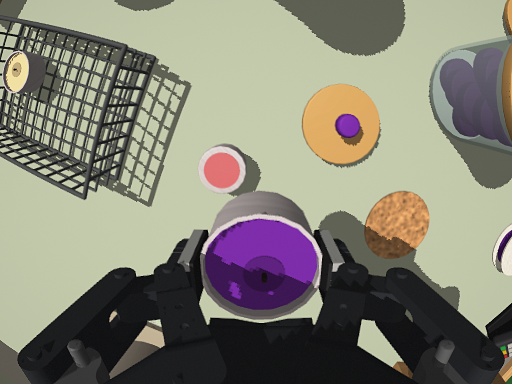

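View pics/side1.png

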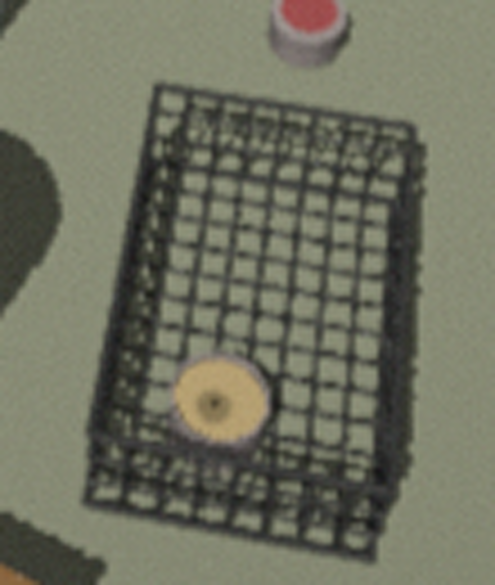

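```bash
python3 - <<'E'
from h import *
np.set_printoptions(precision=1,suppress=True)
c=vision.calibration("side")
for q in [(155,88),(412,127),(385,487),(95,437)]:
    print(onz(ray(c,(240+q[0]/4.5,220+q[1]/4.5)),85))
w=vision.calibration("wrist")
for p in [(126,42),(155,58),(86,196),(100,190)]: print(p,onz(ray(w,p,True),85),onz(ray(w,p,True),0))
print(onz(ray(w,(17,72),True),42))
E
```

```text
[477.1 128.5  85. ]
[316.7 123.8  85. ]
[316.5 361.5  85. ]
[469.3 366.8  85. ]
(126, 42) [484.9 114.8  85. ] [488.8 160.4  -0. ]
(155, 58) [478.6  79.9  85. ] [480.5 114.2   0. ]
(86, 196) [323.7 111.4  85. ] [275.6 155.8   0. ]
(100, 190) [337.3  96.   85. ] [293.5 135.5  -0. ]
[414.6 293.5  42. ]
```

The basket runs about x 316–473, y 122–362, roughly square to the world axes, with the cream tin near (413,297). I'll drop the purple tin at about (397,190).

```bash
python3 -m crank '[{"x":1.6,"y":-4.4,"z":0,"spin":0},{"x":1.6,"y":-4.4,"z":0,"spin":0},{"x":1.6,"y":-4.4,"z":0,"spin":0},{"x":1.6,"y":-4.4,"z":0,"spin":0},{"x":1.6,"y":-4.4,"z":0,"spin":0}]'; python3 -m crank '[{"x":0,"y":0,"z":1,"spin":0},{"x":0,"y":0,"z":0,"spin":0},{"x":0,"y":0,"z":0,"spin":0}]' ;python3 w.py w6 used_tin:42 basket:0
```

```text
clock: 6.8
eef_pos: [396.8, 180.7, 203.9]
tool_rot: [-3.141, 0.002, 0.391]
force: [0.8, -0.4, -2.1]
width: 54.6
clock: 7.1
eef_pos: [396.3, 178.4, 193.5]
tool_rot: [-3.141, 0.004, 0.392]
force: [0.8, -0.9, -0.2]
width: 54.0
7.1 [396.3 178.4 193.5] [-3.1  0.   0.4] [ 0.8 -0.9 -0.2] 54.028444002290136
used_tin [163.9, 118.4] 0.59 [413.6 292.9  42. ] ray -0.1568 0.2776 -0.9478
```

View pics/w6.png

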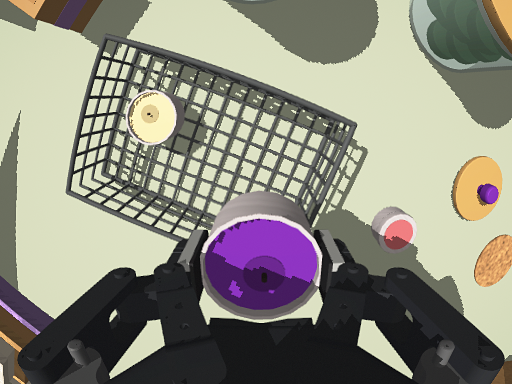

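```bash
python3 - <<'E'
from h import *
np.set_printoptions(precision=1,suppress=True)
w=vision.calibration("wrist")
for p in [(108,36),(355,124),(68,190)]: print(p,onz(ray(w,p,True),85))
E
```

```text
(108, 36) [475.7 363.4  85. ]
(355, 124) [480.2 125.   85. ]
(68, 190) [316.9 362.8  85. ]
```

The rim corners give the basket centre at (397,244). Shifting +15 mm in y and lowering.

```bash
python3 -m crank '[{"x":0.6,"y":-1.4,"z":0,"spin":0},{"x":0,"y":0,"z":4,"spin":0},{"x":0,"y":0,"z":4,"spin":0},{"x":0,"y":0,"z":3,"spin":0},{"x":0,"y":0,"z":0,"spin":0}]'; python3 -m crank '[{"x":0,"y":0,"z":2.5,"spin":0},{"x":0,"y":0,"z":1.7,"spin":0},{"x":0,"y":0,"z":0.8,"spin":0},{"x":0,"y":0,"z":0,"spin":0},{"x":0,"y":0,"z":0,"spin":0}]' ;python3 - <<'E'
from h import *
vis=vision.get_image("side"); cv2.imwrite("pics/side2.png",cv2.resize(vis[200:350,230:360],None,fx=4,fy=4,interpolation=2))
E
```

```text
clock: 7.75
eef_pos: [394.4, 193.9, 81.5]
tool_rot: [-3.142, 0.009, 0.394]
force: [-0.3, -0.8, -0.8]
width: 54.6
clock: 8.25
eef_pos: [397.1, 196.2, 35.1]
tool_rot: [-3.14, -0.0, 0.394]
force: [0.8, -0.6, -0.1]
width: 54.8
```

View pics/side2.png

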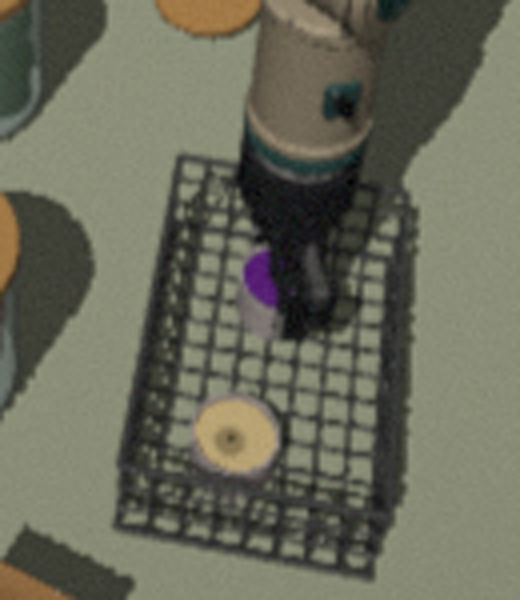

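The tin hangs in the empty half, clear of the cream one (crop 238,435). Lowering 1 cm more, then releasing part open.

```bash
python3 -m crank '[{"x":0,"y":0,"z":1,"spin":0},{"x":0,"y":0,"z":0,"spin":0},{"x":0,"y":0,"z":0,"spin":0}]'; python3 -m crank '[{"x":0,"y":0,"z":0,"spin":0},{"x":0,"y":0,"z":0,"spin":0},{"x":0,"y":0,"z":0,"spin":0},{"x":0,"y":0,"z":0,"spin":0}]' 88; python3 -m crank '[{"x":0,"y":0,"z":-2,"spin":0},{"x":0,"y":0,"z":-3,"spin":0},{"x":0,"y":0,"z":-4,"spin":0},{"x":0,"y":0,"z":-5,"spin":0},{"x":0,"y":0,"z":-5,"spin":0}]';python3 w.py w7;python3 - <<'E'
from h import *
vis=vision.get_image("side"); cv2.imwrite("pics/side3.png",cv2.resize(vis[200:350,230:360],None,fx=4,fy=4,interpolation=2))
E
```

```text
clock: 8.6
eef_pos: [396.3, 196.1, 24.6]
tool_rot: [-3.14, 0.001, 0.395]
force: [-0.5, -0.6, -0.4]
width: 54.7
clock: 9.0
eef_pos: [396.1, 196.2, 24.1]
tool_rot: [-3.14, 0.002, 0.395]
force: [-0.2, -0.1, 0.7]
width: 75.6
clock: 9.5
eef_pos: [395.5, 195.7, 215.5]
tool_rot: [-3.14, 0.004, 0.395]
force: [2.4, -0.8, 1.0]
width: 75.0
9.5 [395.5 195.7 215.5] [-3.1  0.   0.4] [ 2.4 -0.8  1. ] 74.98672571414097
```

View pics/w7.png

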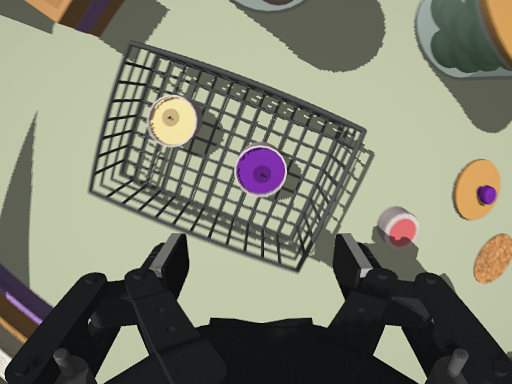

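View pics/side3.png

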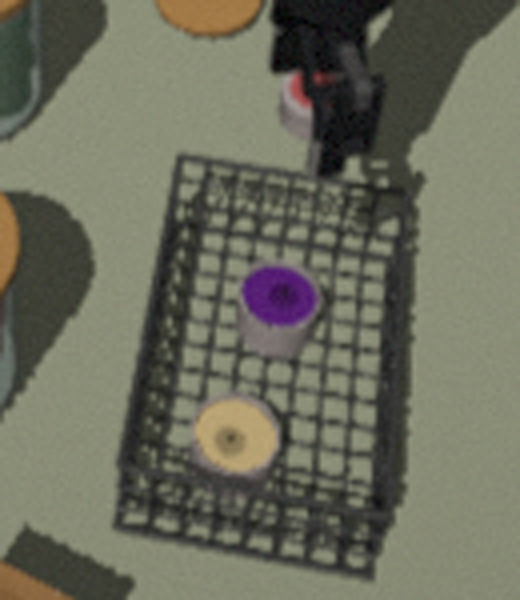

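The purple tin stands in the basket (wrist 261,170) beside the cream tin (173,120). Next I rise and cross to the purple jar.

```bash
python3 -m crank '[{"x":0,"y":0,"z":-5,"spin":0},{"x":0,"y":2,"z":-4,"spin":0},{"x":-0.4,"y":4.9,"z":0,"spin":0},{"x":-0.4,"y":4.9,"z":0,"spin":0},{"x":-0.4,"y":4.9,"z":0,"spin":0}]' 100; python3 -m crank '[{"x":-0.4,"y":4.9,"z":0,"spin":0},{"x":-0.4,"y":4.9,"z":0,"spin":0},{"x":-0.4,"y":4.9,"z":0,"spin":0},{"x":-0.4,"y":4.9,"z":0,"spin":0},{"x":-0.4,"y":4.9,"z":0,"spin":0}]'; python3 -m crank '[{"x":-0.4,"y":4.9,"z":0,"spin":0},{"x":-0.4,"y":3.9,"z":0,"spin":0},{"x":0,"y":0,"z":0,"spin":0},{"x":0,"y":0,"z":0,"spin":0}]';python3 w.py w8 lavender_jar_knob:182 lavender_jar_lid:140
```

```text
clock: 10.1
eef_pos: [449.8, 35.3, 303.8]
tool_rot: [-3.141, 0.002, 0.396]
force: [1.4, 0.2, -0.6]
width: 85.3
clock: 10.6
eef_pos: [525.4, -198.7, 302.7]
tool_rot: [-3.14, 0.003, 0.395]
force: [0.9, 0.5, -0.1]
width: 85.6
clock: 11.0
eef_pos: [551.4, -281.3, 301.9]
tool_rot: [-3.138, 0.003, 0.393]
force: [-0.2, 1.2, 0.9]
width: 85.4
11.0 [ 551.4 -281.3  301.9] [-3.1  0.   0.4] [-0.2  1.2  0.9] 85.3865799627198
lavender_jar_knob [260.4, 115.6] 0.87 [ 607.5 -256.5  182. ] ray -0.038 -0.0114 -0.9992
lavender_jar_knob [138.5, 149.6] 0.63 [ 537.  -160.7  182. ] ray -0.2769 0.3193 -0.9063
lavender_jar_knob [353.3, 17.6] 0.58 [ 726.7 -297.9  182. ] ray 0.3782 -0.1536 -0.9129
lavender_jar_lid [260.7, 111.4] 0.77 [ 610.  -255.7  140. ] ray -0.0245 -0.0069 -0.9997
lavender_jar_lid [146.9, 148.1] 0.64 [ 529.4 -154.9  140. ] ray -0.2648 0.2961 -0.9177
lavender_jar_lid [347.5, 25.2] 0.58 [ 732.8 -302.4  140. ] ray 0.3491 -0.148 -0.9253
```

View pics/w8.png

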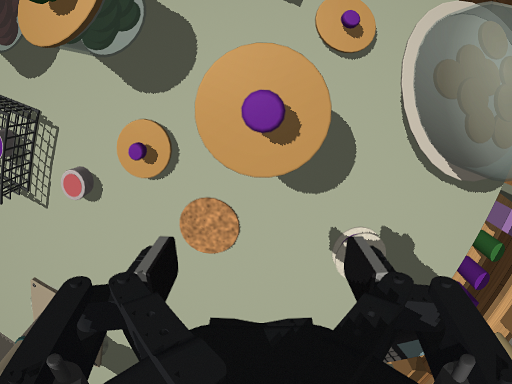

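The large lid with its purple knob is at (263,110). The two small look-alike lids are at (144,149) and (347,22). I'll fit the knob top from two places.

```bash
python3 tin.py w8b 263 110; python3 -m crank '[{"x":2.5,"y":1,"z":0,"spin":0},{"x":2.5,"y":1,"z":0,"spin":0},{"x":0,"y":0,"z":0,"spin":0},{"x":0,"y":0,"z":0,"spin":0},{"x":0,"y":0,"z":0,"spin":0}]'; python3 tin.py w9 230 190
```

```text
((265.4748229980469, 112.60502624511719), (42.596893310546875, 42.811744689941406), 113.80142974853516) [ 617.8 -250.8  447. ] [ 609.4 -260.6   40. ] [ 608.7 -261.4    5. ] [-0. -0. -1.]
clock: 11.7
eef_pos: [605.0, -279.9, 303.3]
tool_rot: [-3.14, 0.003, 0.395]
force: [-0.3, 0.3, 0.3]
width: 85.4
((241.40963745117188, 166.38983154296875), (41.724388122558594, 42.823890686035156), 23.912450790405273) [ 670.9 -251.7  447. ] [ 580.4 -260.    40. ] [ 572.6 -260.7    5. ] [-0.2 -0.  -1. ]
```

View pics/w9.png

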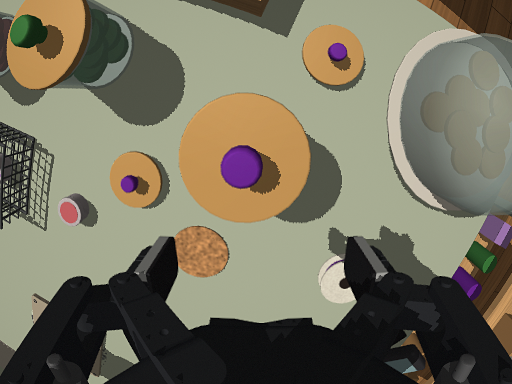

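The two rays meet at (612, −257) near z 184, in line with a knob top at 194. I'll centre on that axis, lower to about 205 and check.

```bash
python3 -m crank '[{"x":1.5,"y":-1.8,"z":1,"spin":0},{"x":0,"y":0,"z":4,"spin":0},{"x":0,"y":0,"z":4,"spin":0},{"x":0,"y":0,"z":0.8,"spin":0},{"x":0,"y":0,"z":0,"spin":0}]'; python3 -m crank '[{"x":0,"y":0,"z":0,"spin":0},{"x":0,"y":0,"z":0,"spin":0}]'; python3 tin.py w10 260 220
```

```text
clock: 12.25
eef_pos: [611.4, -258.1, 204.4]
tool_rot: [-3.139, 0.004, 0.394]
force: [-0.3, 0.4, 0.0]
width: 85.4
clock: 12.45
eef_pos: [614.0, -258.2, 207.6]
tool_rot: [3.14, -0.001, 0.394]
force: [-0.0, 0.9, -0.6]
width: 85.8
((259.0411682128906, 225.67112731933594), (62.57170867919922, 65.91388702392578), 4.848657131195068) [ 679.2 -230.   351.6] [ 555.3 -280.2   40. ] [ 541.4 -285.9    5. ] [-0.4 -0.1 -0.9]
```

View pics/w10.png

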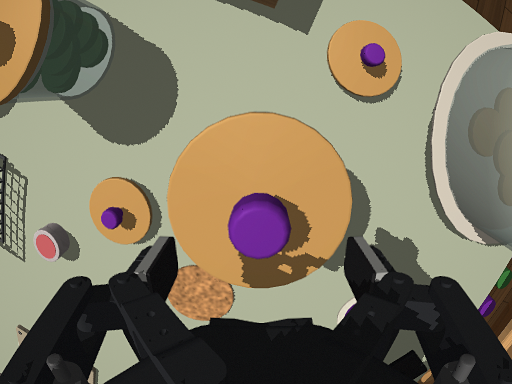

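The knob sits midway between the pads at (260,224). Nudging 1 mm, going down to about 164 and closing.

```bash
python3 -m crank '[{"x":0,"y":-0.1,"z":2,"spin":0},{"x":0,"y":0,"z":1.5,"spin":0},{"x":0,"y":0,"z":0.8,"spin":0},{"x":0,"y":0,"z":0,"spin":0},{"x":0,"y":0,"z":0,"spin":0}]'; python3 -m crank '[{"x":0,"y":0,"z":0,"spin":0},{"x":0,"y":0,"z":0,"spin":0}]'
```

```text
clock: 13.0
eef_pos: [612.4, -256.9, 162.4]
tool_rot: [-3.14, 0.002, 0.395]
force: [0.4, 0.3, 0.5]
width: 85.6
clock: 13.2
eef_pos: [612.6, -256.9, 162.9]
tool_rot: [-3.141, 0.001, 0.395]
force: [-0.3, -0.4, 1.1]
width: 85.5
```

```bash
python3 -m crank '[{"x":0,"y":0,"z":0,"spin":0},{"x":0,"y":0,"z":0,"spin":0},{"x":0,"y":0,"z":0,"spin":0},{"x":0,"y":0,"z":0,"spin":0},{"x":0,"y":0,"z":0,"spin":0}]' 10; python3 -m crank '[{"x":0,"y":0,"z":0,"spin":0},{"x":0,"y":0,"z":0,"spin":0},{"x":0,"y":0,"z":0,"spin":0}]'; python3 w.py w11
```

```text
clock: 13.7
eef_pos: [612.5, -257.1, 162.6]
tool_rot: [-3.141, 0.001, 0.395]
force: [0.4, 0.1, 2.3]
width: 36.7
clock: 14.0
eef_pos: [612.5, -257.1, 162.6]
tool_rot: [-3.141, 0.001, 0.395]
force: [-0.3, -1.6, 3.9]
width: 36.1
14.0 [ 612.5 -257.1  162.6] [-3.1  0.   0.4] [-0.3 -1.6  3.9] 36.14282601804703
```

View pics/w11.png

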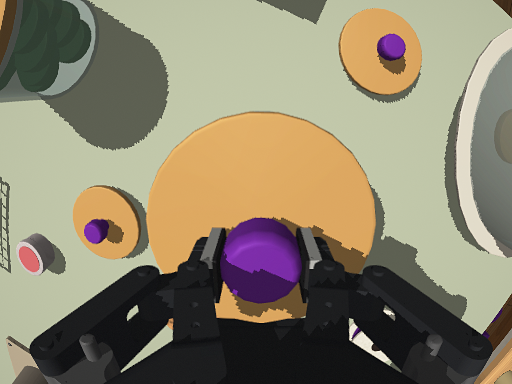

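The pads hold the knob centrally (260,258), 36 mm apart. Pulling up gently in 1 mm rows.

```bash
python3 -m crank '[{"x":0,"y":0,"z":-0.1,"spin":0},{"x":0,"y":0,"z":-0.1,"spin":0},{"x":0,"y":0,"z":0,"spin":0}]'; python3 -m crank '[{"x":0,"y":0,"z":-0.1,"spin":0},{"x":0,"y":0,"z":0,"spin":0}]';  python3 -m crank '[{"x":0,"y":0,"z":-0.1,"spin":0},{"x":0,"y":0,"z":0,"spin":0}]'
```

```text
clock: 14.35
eef_pos: [611.7, -257.0, 163.3]
tool_rot: [-3.14, 0.003, 0.395]
force: [1.1, -1.3, -3.7]
width: 36.6
clock: 14.55
eef_pos: [611.7, -256.9, 164.3]
tool_rot: [-3.139, 0.003, 0.395]
force: [2.5, -1.1, -7.3]
width: 36.4
clock: 14.75
eef_pos: [611.3, -256.9, 165.1]
tool_rot: [-3.139, 0.004, 0.395]
force: [1.7, -1.9, -11.7]
width: 36.8
```

```bash
for i in 1 2; do :; done; python3 -m crank '[{"x":0,"y":0,"z":-0.1,"spin":0},{"x":0,"y":0,"z":0,"spin":0}]'; python3 -m crank '[{"x":0,"y":0,"z":-0.1,"spin":0},{"x":0,"y":0,"z":0,"spin":0}]';  python3 -m crank '[{"x":0,"y":0,"z":-0.1,"spin":0},{"x":0,"y":0,"z":0,"spin":0}]'
```

```text
clock: 14.95
eef_pos: [611.0, -256.9, 166.1]
tool_rot: [-3.139, 0.004, 0.395]
force: [2.0, -2.0, -13.2]
width: 36.3
clock: 15.15
eef_pos: [612.1, -257.0, 169.2]
tool_rot: [-3.141, 0.002, 0.395]
force: [0.3, -1.1, -2.6]
width: 36.5
clock: 15.35
eef_pos: [612.9, -257.3, 171.4]
tool_rot: [3.141, 0.0, 0.395]
force: [-2.3, -2.0, 3.9]
width: 36.5
```

The seal let go at about 13–14 N with a small jump. Continuing up to about 30 mm.

```bash
python3 -m crank '[{"x":0,"y":0,"z":-0.2,"spin":0},{"x":0,"y":0,"z":-0.4,"spin":0},{"x":0,"y":0,"z":-0.4,"spin":0},{"x":0,"y":0,"z":-0.4,"spin":0},{"x":0,"y":0,"z":0,"spin":0}]'; python3 -m crank '[{"x":0,"y":0,"z":-0.4,"spin":0},{"x":0,"y":0,"z":-0.3,"spin":0},{"x":0,"y":0,"z":0,"spin":0},{"x":0,"y":0,"z":0,"spin":0},{"x":0,"y":0,"z":0,"spin":0}]'; python3 w.py w12; python3 - <<'E'
from h import *
for n in ("scene","side"):
  im=vision.get_image(n); cv2.imwrite(f"pics/{n}9.png",im)
a=cv2.imread("pics/scene9.png")[130:250,90:260];cv2.imwrite("pics/scene9c.png",cv2.resize(a,None,fx=4.5,fy=4.5,interpolation=2))
E
```

```text
clock: 15.85
eef_pos: [612.7, -256.6, 183.9]
tool_rot: [-3.141, 0.001, 0.395]
force: [-0.3, -0.8, -1.8]
width: 36.5
clock: 16.35
eef_pos: [612.0, -256.8, 190.0]
tool_rot: [-3.14, 0.002, 0.395]
force: [-0.0, 0.4, -1.3]
width: 36.7
16.35 [ 612.  -256.8  190. ] [-3.1  0.   0.4] [-0.   0.4 -1.3] 36.698225124620116
```

View pics/scene9c.png

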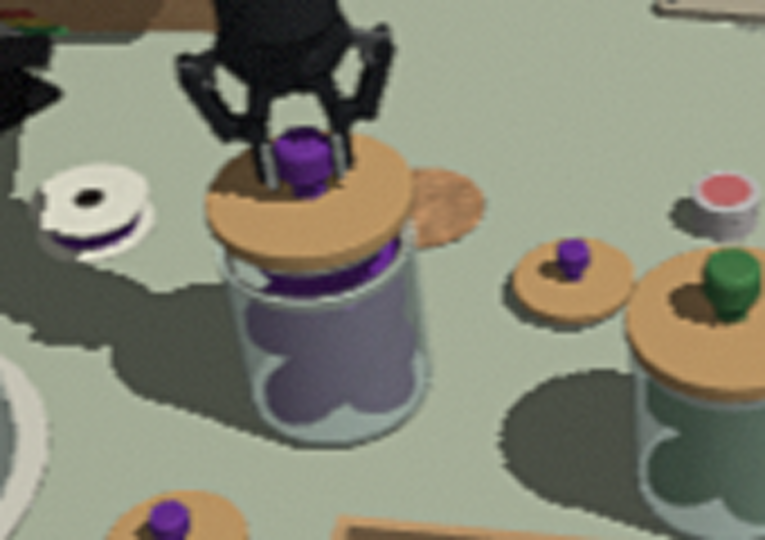

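View pics/side9.png

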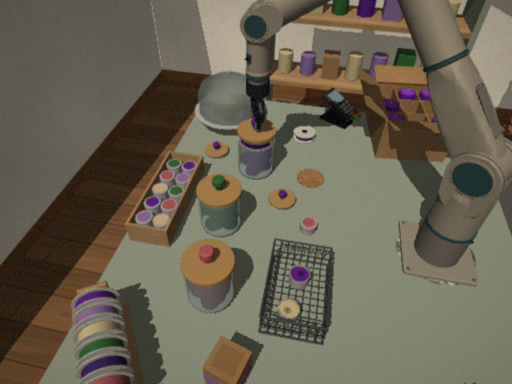

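View pics/w12.png

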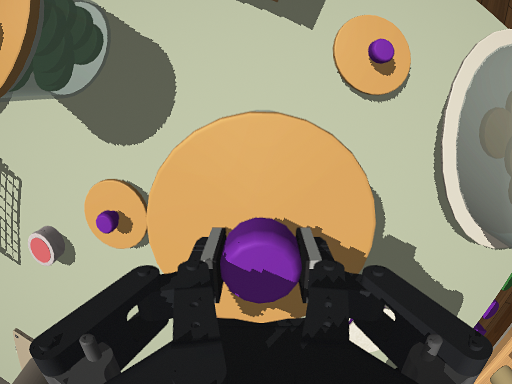

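The lid is level above the jar with its purple plug clear of the mouth, and the knob hasn't slipped in the pads (wrist 260,258, as before). The tins and bystanders are in place. Raising another 3 mm, then measuring the height.

```bash
python3 -m crank '[{"x":0,"y":0,"z":-0.3,"spin":0},{"x":0,"y":0,"z":0,"spin":0},{"x":0,"y":0,"z":0,"spin":0},{"x":0,"y":0,"z":0,"spin":0},{"x":0,"y":0,"z":0,"spin":0}]'; python3 - <<'E'
from h import *
np.set_printoptions(precision=1,suppress=True)
cs={n:vision.calibration(n) for n in("scene","side")}
ims={n:vision.get_image(n) for n in cs}
for t in ("lavender_jar_lid","lavender_jar_knob","lavender_jar"):
  P={n:vision.place_of(t,n)[:4] for n in cs}
  for a in P["scene"]:
    for b in P["side"]:
      X,e=tri([ray(cs["scene"],a["point"]),ray(cs["side"],b["point"])])
      if e<6 and abs(X[0]-612)<30: print(t,X,e,a["score"],b["score"])
# overlay of lid underside/top at +30 and jar rim at 140, base
th=np.linspace(0,2*np.pi,80); im=cv2.resize(ims["scene"],None,fx=5,fy=5,interpolation=2)
for z,r,col in((170,68,(0,0,255)),(184,68,(0,255,255)),(140,66,(255,0,0)),(0,66,(255,0,0))):
  p=proj(cs["scene"],np.stack([612+r*np.cos(th),-257+r*np.sin(th),0*th+z],-1))
  cv2.polylines(im,[((p+.5)*5).astype(int)],True,col,1)
cv2.imwrite("pics/ov.png",im[650:1200,450:1100])
s=ctrl.read_state();print(s["eef_pos"],s["force"],s["width"],s["clock"])
E
```

```text
clock: 17.0
eef_pos: [612.1, -256.8, 193.1]
tool_rot: [-3.14, 0.002, 0.395]
force: [0.8, 0.2, -2.6]
width: 36.8
lavender_jar_lid [ 614.1 -251.7  166.8] 3.659866436006029 0.61 0.59
lavender_jar_knob [ 609.9 -256.8  209.1] 1.2576558629870374 0.66 0.61
lavender_jar [ 623.  -252.3    5.7] 3.629457655396949 0.84 0.62
[ 612.2 -256.8  193.1] [-0.4  0.5 -2.6] 36.502877431213435 17.4
```

View pics/ov.png

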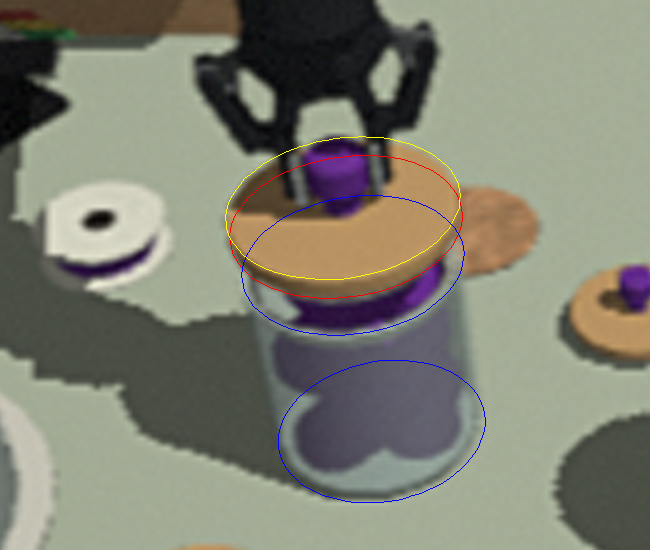

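The modelled outlines match the picture for the lid at +30 mm and the jar unmoved at (612,−257). The tool carries −2.6 N, which is the lid's own weight. Handing in.

```bash
python3 -c "
from cell import ctrl
print(ctrl.finish_job())"
```

```text
the job is handed in; nothing more can be done
None
```

I put the purple sample tin into the empty half of the basket. Then I pulled the lavender lid straight up in 1 mm steps until the seal let go at about 13 N, and handed in at about 17.4 s, still holding it. No verdict was reported.

**Lid:** It is about 30 mm above the rim, going by gripper travel (162.6 to 193.1 mm) and a model overlay on the scene picture. It is level and centred on the jar axis. The tool force of about 2.6 N is just the lid's weight.

**Disagreements:** The network points came out a little lower, with the lid at 27 mm and the knob about 3 mm below where 30 mm would put it. One network reading placed the jar about 11 mm off, but the overlay shows it where it stood.

**Everything else:** Both tins are in the basket, and the bystanders looked unmoved in the side view; I did not re-measure each one.

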